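# Isolate and open the double-door switch cabinet

## Robot

A 7-joint arm with a two-finger parallel gripper is mounted at the origin on a cart in front of the work surface, level with it; the furniture and walls round the work are solid. World frame = base frame: x ahead of the robot, y to its left, z up, the work surface at z = 0. Lengths are in m, angles in rad, forces in N, time in s.
With the tool pointing down it reaches from about 0.425 to 0.875 m from the base axis. Payload 4.7 kg.
Tool frame: the origin (TCP) lies on the mounting face of the last link; the fingertips stand 182 mm ahead of it and the grasp point (between the pads) lies 164 mm ahead of it; x points along the fingers, y is the direction in which the jaws open and shut, and the axes are right-handed (so a half turn about x gives the same grasp; the last joint's range is limited). The gripper opens to 87 mm and grips with 3 to 60 N. Pads are 19 mm wide; open, the fingers measure 117 mm over their backs; the gripper's body (75 mm by 190 mm) begins 51 mm behind the grasp point.
Start: joints at [0.014, 0.321, -0.07, 1.45, 0.023, 1.371, -0.057], TCP at [0.65, -0, 0.405] pointing down, gripper open.
Joint ranges: [-2.86, 2.86], [-0.3, 2.09], [-1.38, 1.24], [0.06, 2.45], [-1.56, 4.7], [0.09, 2.05], [-2.69, 2.69]. Speed limits (rad/s): [2.57, 2.57, 3.14, 3.14, 3.14, 3.14, 3.14].

## Interface

Orientations are given as a rotation vector (axis times angle).
In Python, from bench import monitor, get_image, ctrl gives the robot as it stands.
- The arm moves only by the shell command python3 -m creep 'ROWS' [FORCE]. ROWS is JSON, a list of rows, each a list of 7 numbers: the shift along the tool's x, y, z in mm, then the turn, a rotation vector about the tool's x, y, z in rad, then the finger opening in mm, from 0 to 87. A call has 1 to 5 rows; each row shifts and turns the commanded pose from where the row before left it, along the tool's axes as they then stand; what a row does not reach is not made up. A row lasts 1/10 s, in which the tool goes at most 50 mm and 8.59 degrees, less where a joint would pass 70% of its speed; a pose out of reach is approached as far as the arm can. A call is refused whole if a number of a shift passes 50 or a number of a turn 0.15, either way. A call with a gripper value outside its range is refused whole. The fingers move at their own pace and stop on an object; FORCE is the grip in N (left out, the last holds). Time passes only in rows, so rows that do not move let the fingers close. It gives the time, the measured TCP pose, the force and the opening at its end, in the units of the state.
- monitor.get_state(): the state, without advancing time (a new reading comes with each control period).
- get_image(name): name is "scene" or "side" or "wrist"; returns a dict with "img" (384x512x3 uint8, red, green, blue), "mtx" (3x3 intrinsics, pixels), "view" (4x4, takes a point from world to camera coordinates). Camera axes: x right, y up, looking along -z (the intrinsics and any distortion apply to the point x, -y, -z); pixel columns grow to the right and rows downward; lengths in m; the calibration is good to about 2 mm. A picture is of the moment at which its call begins. There is no depth.
- ctrl.close_job(): hands the job in, once; it reports no verdict.
The state is a dict: "time": time; "joint_positions": joint angles; "qd": joint speeds; "joint_torque": joint torques, N m; "position": TCP position; "tool_rot": TCP orientation; "ft_force": force on the tool from outside, world axes, zero at the start; "torque": the same for the moment, N m; "grip_width": opening from 0.0 (shut) to 1.0 (fully open).
Only numpy, scipy, OpenCV 4.12 (cv2) and the standard library are available. Lean on these libraries where they do the work, as an engineer would, in place of code of your own. Each camera call takes 0.05 s, during which the arm holds its last target.

## Task

Open up the small switch cabinet on the bench for inspection. Turn the isolator wheel on its roof clockwise until the green sector fills the little window, pull the right-hand door wide open, then press the passive door's orange bolt tab all the way down and pull the left-hand door wide open too. Leave both doors standing at least square to the cabinet with the wheel still on green, and do not shift the tin, tape, clamp or sanding block lying round it.

Things in the scene. Friction and masses are not known exactly. Their poses are not given: they have to be found in the camera images.
- cabinet: Grey switch cabinet with two white doors, fixed to the bench; carcass 180 deep x 360 wide x 200 high (mm). Origin on the bench; x points from the doors into the cabinet, y to the left door, z up. In this frame the carcass spans x -80..100, y -180..180; the doors stand in front of it, x -110..-82, z 54..196 (so 54 mm clear beneath them).
- wheel (a joint): Isolator wheel on the roof: red disc with a green sector. Value grows clockwise seen from above, 0 to 2.8 rad; the green sector is centred in the window at 2.1. Takes about 0.12 N m (3 N at the peg) and stays where it is left. It locks the right-hand (active) door shut unless green is at the window.
- wheel_axis (a point): Centre of the wheel's upper face: disc of 130 mm diameter, 220 mm above the bench, vertical axis, at x 15, y -90 in the cabinet frame.
- wheel_peg (a point): Centre of the top of the upright black peg on the wheel: 16 mm diameter, 34 mm tall (z 220 to 254), 48 mm from the axis. Push it round with the side of a finger, or pinch it. In the cabinet frame its direction from the axis is (4.3 minus wheel value) rad, counted counter-clockwise from the cabinet's x axis.
- window (a point): Centre of the window (34 x 32 mm) in the fixed black hood over the rear of the wheel, through which the wheel's colour is seen from above; 42 mm behind the wheel axis. The hood covers x 33..91, y -115..-65 of the cabinet frame, top at z 231.
- active_door (a joint): Right-hand, active door (y -180..10), lapping over the other. 0 = closed, grows as it opens towards the robot, to 1.85 rad; pi/2 = square to the cabinet. Moves easily (1 N at the handle), stays where it is left. A brass interlock tongue 60 mm long juts from its back at the top (z 202..213), 90 mm from the hinge.
- active_hinge (a point): Point on the right-hand door's vertical hinge axis, x -82, y -180 in the cabinet frame, at roof height (z 200).
- active_handle (a point): Middle of the bar of the right-hand door's bow handle: horizontal steel bar, 10 mm diameter, 100 mm between post centres, z 182; 40 mm clear between bar and door face, open from above (the bar is nearer the robot). When closed it lies 73 mm in front of the hinge axis and 95 mm to the left of it.
- passive_door (a joint): Left-hand, passive door (y 2..180). 0 = closed, grows as it opens towards the robot, to 1.85 rad; pi/2 = square to the cabinet. Held shut by its bolt until that is pressed down; then moves easily and stays where it is left.
- passive_hinge (a point): Point on the left-hand door's vertical hinge axis, x -82, y 180 in the cabinet frame, at roof height (z 200).
- passive_handle (a point): Middle of the bar of the left-hand door's bow handle, the same kind of handle, z 182, 40 mm clear behind the bar; when closed it lies 67 mm in front of the hinge axis and 80 mm to the right of it.
- bolt (a joint): Flush bolt of the passive door. 0 = up (in the keep, locked), grows downwards to 0.025 m at its stop; the door is free from 0.018. Pressing takes about 5 N; it stays where it is left.
- bolt_tab (a point): Centre of the top of the bolt's orange thumb tab, 16 (x) x 46 (y) mm, z 186 when up, 161 when down. It juts to the right from the passive door's free edge, at x -91, y -26 in the cabinet frame. The closed active door's hollow edge hides it; with that door open it is free from above.
- keep (a point): Middle of the top of the front wall of the keep, the steel bracket that holds the bolt's rod, fixed to the roof edge: x -109..-75, y 9..41, z 199..221 in the cabinet frame.
- tape_roll: Yellow roll of tape lying flat, 104 mm diameter, 25 high; origin at centre of underside. Bystander.
- spring_clamp_2: Black spring clamp lying flat, 51 x 108 x 22; origin at centre of underside. Bystander.
- sanding_block: Dark brown sanding block, 67 x 99 x 24; origin at centre of underside. Bystander.
- rivet_tin: Round blue and cream tin, 70 mm diameter, 44 high; origin at centre of underside. Bystander.

How it is judged:
On the way, in this order (a step that is already met when the one before it is completed fails the run):
1. the green sector fills the window (value of joint wheel between 1.9 and 2.3 rad), for 0.2 s.
2. with the isolator on green and the bolt still up, the right-hand (active) door is wide open (all of step 1 and value of joint active_door above 1.2 rad and value of joint bolt below 0.006 m), for 0.2 s.
3. the passive door's bolt is pressed down while that door is still shut (value of joint bolt above 0.019 m and value of joint passive_door below 0.15 rad and value of joint active_door above 1 rad), for 0.2 s.
4. the left-hand (passive) door is wide open (value of joint passive_door above 1.4 rad), for 0.2 s.
At the end, for the whole second after the job is handed in: The wheel stands within 0.2 rad of 2.1 (green fills the window), both doors stand open by more than 1.4 rad (80 degrees) and at rest, and the bolt is down by more than 19 mm (all of step 1 and value of joint each of active_door, passive_door above 1.4 rad and value of joint bolt above 0.019 m and velocity of joint active_door between -0.05 and 0.05 rad/s and velocity of joint passive_door between -0.05 and 0.05 rad/s); the robot touches nothing.
It fails at once if a bystander (tin, tape roll, sanding block or clamp) is shifted by more than 30 mm (distance of any of tape_roll, spring_clamp_2, sanding_block, rivet_tin from where it was at the start of the episode above 0.03 m).
It also fails if it takes over 64 s, if anything falls off the work surface, if the arm or the gripper's body presses on something with over 40 N, if the wrist force passes 120 N, or if a joint passes its speed limit or range.

## Working session

There is one attempt and no reset: what is moved stays moved. The work goes in short steps, Python scripts to look and compute and a shell command to move; the robot and the scene stay as the last step left them, time stands still between calls to the robot, and variables do not carry over. Pictures are saved under pics/ and viewed, and the job is handed in when it is done.

```bash
mkdir -p pics; ls; python3 - <<'E'
from bench import monitor,get_image
import cv2
print(monitor.get_state())
for n in ["scene","side","wrist"]:
    d=get_image(n); cv2.imwrite(f"pics/{n}0.png",d["img"][:,:,::-1]); print(n,d["mtx"].tolist(),d["view"].round(4).tolist(),[k for k in d])
E
```

```text
pics
{'time': 0.0, 'joint_positions': array([ 0.01411059,  0.32183437, -0.07008188,  1.45166174,  0.02255925,
        1.37080123, -0.05688973]), 'qd': array([ 0.00087072,  0.00134337,  0.00114818,  0.00065742, -0.00108166,
       -0.00063986,  0.00093182]), 'joint_torque': array([-2.58547143e-04, -4.91284704e+01, -4.03903294e-01, -3.12526345e+01,
       -6.40594075e-02,  4.37659642e-02,  1.61017233e-04]), 'position': array([ 6.49798074e-01, -3.32708554e-05,  4.03660419e-01]), 'tool_rot': array([ 1.20823492,  1.21057707, -1.21062523]), 'ft_force': array([ 0.33242305, -0.39869912,  0.51488937]), 'torque': array([-0.01050383,  0.02889459,  0.06014554]), 'grip_width': 1.000241744885553}
scene [[443.4391512072137, 0.0, 261.8222324472039], [0.0, 443.4391512072137, 193.78657569499438], [0.0, 0.0, 1.0]] [[0.7221, -0.6917, -0.0067, -0.4065], [0.4497, 0.4621, 0.7643, -0.3844], [-0.5256, -0.555, 0.6448, -1.0174], [0.0, 0.0, 0.0, 1.0]] ['img', 'mtx', 'view']
side [[366.79047154611465, 0.0, 257.39022081166206], [0.0, 366.79047154611465, 184.60288668374062], [0.0, 0.0, 1.0]] [[-0.8419, -0.5396, -0.0063, 0.4759], [0.2245, -0.3608, 0.9052, -0.3077], [-0.4907, 0.7607, 0.4249, -0.9157], [0.0, 0.0, 0.0, 1.0]] ['img', 'mtx', 'view']
wrist [[315.8464824842911, 0.0, 259.35670889394436], [0.0, 315.8464824842911, 191.73983907773717], [0.0, 0.0, 1.0]] [[1.0, -0.0002, -0.0022, -0.6494], [-0.0003, 0.9662, -0.2578, 0.03], [0.0022, 0.2578, 0.9662, -0.3895], [0.0, 0.0, 0.0, 1.0]] ['img', 'mtx', 'view']
```

View pics/scene0.png

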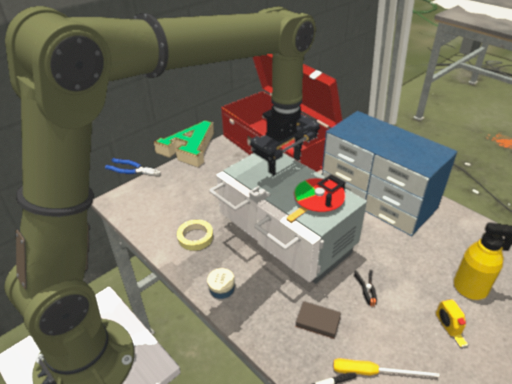

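View pics/side0.png

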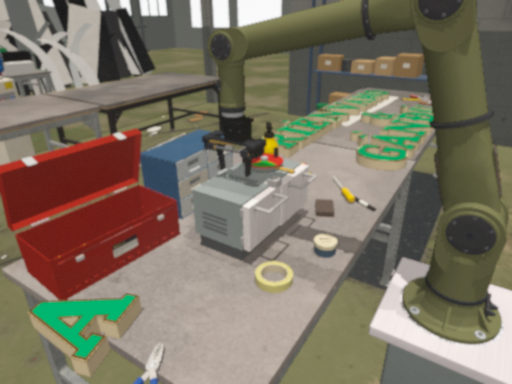

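View pics/wrist0.png

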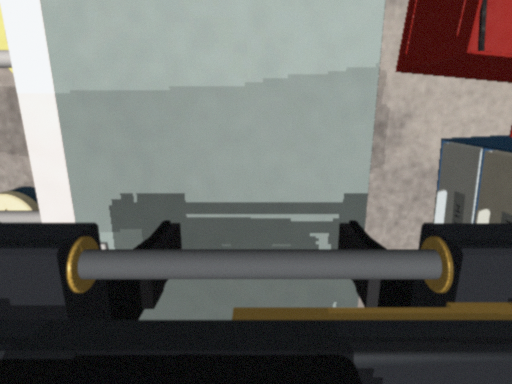

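```bash
python3 - <<'E'
import cv2
a=cv2.imread("pics/scene0.png"); cv2.imwrite("pics/scene0z.png",cv2.resize(a[140:290,200:380],None,fx=4,fy=4,interpolation=cv2.INTER_CUBIC))
a=cv2.imread("pics/side0.png"); cv2.imwrite("pics/side0z.png",cv2.resize(a[125:260,180:330],None,fx=4,fy=4,interpolation=cv2.INTER_CUBIC))
from bench import monitor
from scipy.spatial.transform import Rotation as R
print(R.from_rotvec(monitor.get_state()["tool_rot"]).as_matrix().round(3))
E
```

```text
[[-0.001  1.     0.   ]
 [-0.     0.    -1.   ]
 [-1.    -0.001  0.   ]]
```

View pics/scene0z.png

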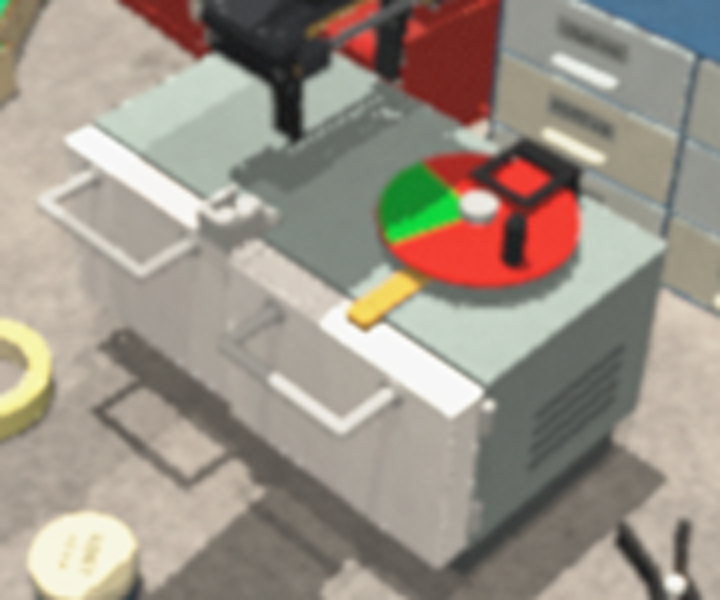

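View pics/side0z.png

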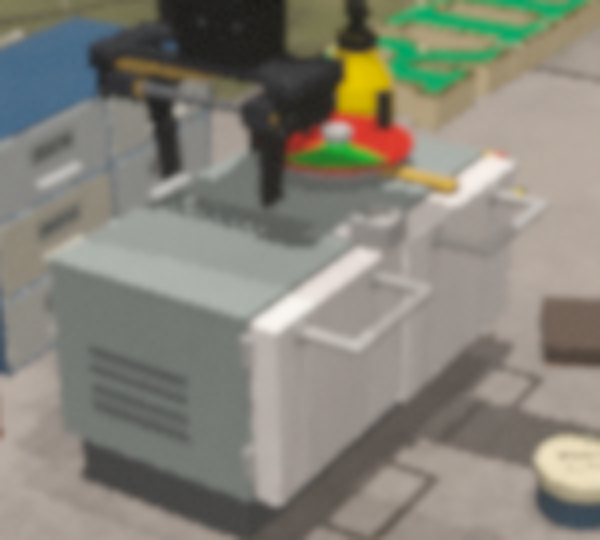

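```bash
cat > h.py <<'E'
import numpy as np, cv2
from bench import monitor,get_image
from scipy.spatial.transform import Rotation as R
def ray(d,uv,z):
    K=np.array(d["mtx"]);V=np.array(d["view"]);Rm=V[:3,:3];t=V[:3,3]
    uv=np.atleast_2d(uv).astype(float)
    c=np.c_[(uv[:,0]-K[0,2])/K[0,0],-(uv[:,1]-K[1,2])/K[1,1],-np.ones(len(uv))]
    o=-Rm.T@t; w=c@Rm
    s=(z-o[2])/w[:,2]
    return o+w*s[:,None]
def proj(d,p):
    K=np.array(d["mtx"]);V=np.array(d["view"]);q=np.atleast_2d(p)@V[:3,:3].T+V[:3,3]
    return np.c_[K[0,0]*q[:,0]/-q[:,2]+K[0,2],K[1,1]*-q[:,1]/-q[:,2]+K[1,2]]
def circ(p,r):
    from scipy.optimize import least_squares
    f=least_squares(lambda c:np.hypot(p[:,0]-c[0],p[:,1]-c[1])-r,p[:,:2].mean(0),loss="soft_l1",f_scale=.002)
    return f.x,np.sqrt(np.mean(f.fun**2))
E
python3 - <<'E'
from h import *
d=get_image("scene")
im=d["img"]; hsv=cv2.cvtColor(im,cv2.COLOR_RGB2HSV)
H,S,V=[hsv[...,i] for i in range(3)]
m=((S>150)&(V>70)&((H<8)|(H>172)|((H>45)&(H<75)))).astype(np.uint8)
m[:175]=0;m[215:]=0;m[:,:290]=0;m[:,348:]=0
c=max(cv2.findContours(m,0,1)[0],key=cv2.contourArea)
hull=cv2.convexHull(c)[:,0]
print(hull.tolist())
p=ray(d,hull+0.0,.22); print(circ(p,.065))
print("hub",ray(d,[[200+479/4,140+205/4]],.225))
z=lambda u,v:[200+u/4-.4,140+v/4-.4]
for n,(u,v),h in [("FR roof",(487,388),.2),("RR roof",(665,243),.2),("FL roof",(97,125),.2),("door FR top",(452,416),.196),("door FL top",(66,140),.196),("door hinge edge R",(487,388),.196),("bar R post1",(341,432),.182),("bar R post2",(222,340),.182),("bar L a",(142,274),.182),("bar L b",(40,203),.182),("pegtop",(515,213),.254),("pegbase",(512,265),.22)]:
    print(n,ray(d,[z(u,v)],h).round(4))
E
```

```text
[[342, 187], [343, 188], [343, 201], [342, 203], [339, 206], [336, 208], [330, 210], [325, 211], [317, 211], [311, 210], [308, 209], [302, 206], [298, 202], [296, 198], [295, 195], [295, 191], [296, 188], [298, 185], [300, 183], [302, 182], [305, 181]]
(array([ 0.62969765, -0.14558503]), np.float64(0.0015849231884464768))
hub [[ 0.63261643 -0.14210811  0.225     ]]
FR roof [[ 0.533  -0.2347  0.2   ]]
RR roof [[ 0.7136 -0.2299  0.2   ]]
FL roof [[0.5334 0.1202 0.2   ]]
door FR top [[ 0.5045 -0.233   0.196 ]]
door FL top [[0.5102 0.1262 0.196 ]]
door hinge edge R [[ 0.5362 -0.2324  0.196 ]]
bar R post1 [[ 0.4589 -0.1882  0.182 ]]
bar R post2 [[ 0.4617 -0.0835  0.182 ]]
bar L a [[ 0.4664 -0.003   0.182 ]]
bar L b [[0.4641 0.0992 0.182 ]]
pegtop [[ 0.6148 -0.1817  0.254 ]]
pegbase [[ 0.6085 -0.1885  0.22  ]]
```

```bash
python3 - <<'E'
from h import *
A=np.array([.6305,-.144]);O=A-[.015,-.09]
pts=[[*A,.22],[A[0]-.0192,A[1]-.044,.254],[A[0]-.0192,A[1]-.044,.22]]
for x,y,z in [(-80,-180,200),(100,-180,200),(-80,180,200),(100,180,200),(-110,-180,196),(-110,180,196),(-155,-35,182),(-155,-135,182),(-149,50,182),(-149,150,182),(-110,180,54),(-110,-180,54)]: pts.append([O[0]+x/1e3,O[1]+y/1e3,z/1e3])
for i in range(24): pts.append([A[0]+.065*np.cos(i*.2618),A[1]+.065*np.sin(i*.2618),.22])
for n,(r0,r1,c0,c1) in [("scene",(140,290,200,380)),("side",(125,260,180,330))]:
    d=get_image(n); im=cv2.resize(d["img"][r0:r1,c0:c1,::-1],None,fx=4,fy=4,interpolation=cv2.INTER_CUBIC)
    for u,v in proj(d,pts): cv2.circle(im,(int(4*(u-c0)+2),int(4*(v-r0)+2)),2,(255,0,255),-1)
    cv2.imwrite(f"pics/{n}_ov.png",im)
E
```

```text
(no output)
```

View pics/scene_ov.png

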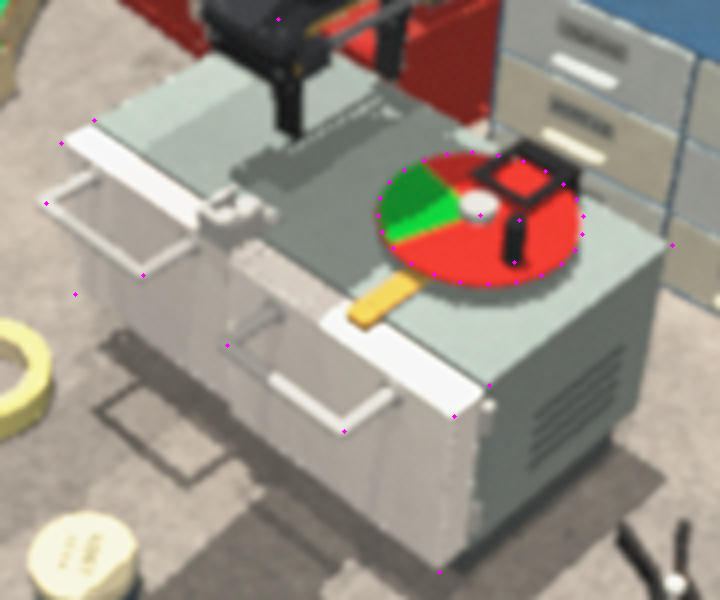

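View pics/side_ov.png

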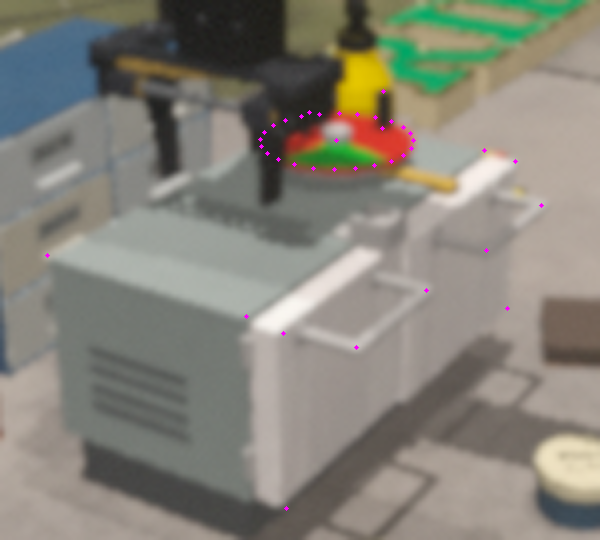

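```bash
python3 -m creep '[[-40,0,0,0,0,0,87],[0,-10,46,0,0,0,87],[0,-10,46,0,0,0,87],[0,-10,46,0,0,0,87],[0,-8,47,0,0,0,87]]' 20; python3 -m creep '[[0,0,0,0,0,0,60],[0,0,0,0,0,0,60]]'
python3 - <<'E'
from h import *
print(monitor.get_state()["position"])
for n in ["wrist","side","scene"]:
    d=get_image(n); cv2.imwrite(f"pics/{n}1.png",d["img"][:,:,::-1]); print(proj(d,[[.612,-.185,.254]]))
E
```

```text
time: 0.8
position: [0.6113, -0.1865, 0.4451]
tool_rot: [1.209, 1.209, -1.208]
ft_force: [0.6, 0.8, 0.3]
grip_width: 1.004
time: 1.0
position: [0.6114, -0.1869, 0.4447]
tool_rot: [1.212, 1.208, -1.212]
ft_force: [-0.4, 0.4, 0.2]
grip_width: 0.891
[ 0.61144645 -0.18688246  0.44469094]
[[259.62139146 232.40545671]]
[[274.66899808 147.50143961]]
[[328.66024329 193.98706703]]
```

View pics/wrist1.png

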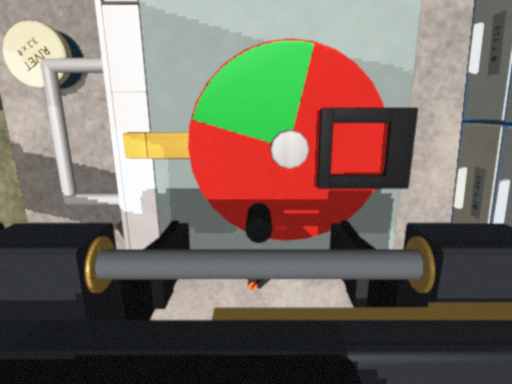

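View pics/scene1.png

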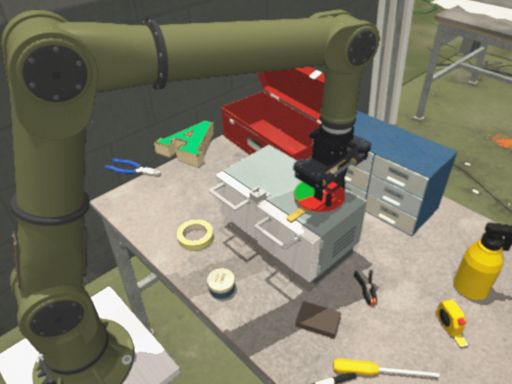

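```bash
python3 - <<'E'
from h import *
d=get_image("wrist")
im=d["img"]; hsv=cv2.cvtColor(im,cv2.COLOR_RGB2HSV)
H,S,V=[hsv[...,i] for i in range(3)]
m=((S>150)&(V>50)&((H<8)|(H>172)|((H>45)&(H<75)))).astype(np.uint8)
m[220:]=0;m[:,:180]=0;m[:,400:]=0
c=max(cv2.findContours(m,0,1)[0],key=cv2.contourArea)
h=cv2.convexHull(c)[:,0]; h=h[(h[:,1]<215)&(h[:,0]<370)]
A,r=circ(ray(d,h+0.,.22),.065); print(A,r)
e=ray(d,[[128,145],[128,20],[150,145]],.198); print(e)   # edges
print("hood L/R/back",ray(d,[[318,109],[318,187],[416,108],[409,188]],.231))
print("bar",ray(d,[[45,62],[66,197]],.187))
E
```

```text
[ 0.63169248 -0.14211077] 0.0008133734341587231
[[ 0.51941344 -0.1374341   0.198     ]
 [ 0.52778374 -0.05701521  0.198     ]
 [ 0.53506557 -0.13739214  0.198     ]]
hood L/R/back [[ 0.647407   -0.11220867  0.231     ]
 [ 0.64979313 -0.1596352   0.231     ]
 [ 0.70515298 -0.11148527  0.231     ]
 [ 0.7070708  -0.16012778  0.231     ]]
bar [[ 0.46283644 -0.08105834  0.187     ]
 [ 0.4623646  -0.17915324  0.187     ]]
```

```bash
python3 -m creep '[[13,0,0,0,0,0,60],[13,0,0,0,0,0,60],[0,0,0,0,0,0,10],[0,0,0,0,0,0,10],[0,0,0,0,0,0,10]]' 20;  python3 -m creep '[[0,0,0,0,0,0,10],[0,0,0,0,0,0,10],[0,0,0,0,0,0,10]]'
```

```text
time: 1.7
position: [0.6121, -0.185, 0.419]
tool_rot: [1.209, 1.209, -1.209]
ft_force: [0.6, 0.6, 0.4]
grip_width: 0.506
time: 2.0
position: [0.612, -0.1851, 0.4192]
tool_rot: [1.209, 1.208, -1.209]
ft_force: [-0.3, -0.9, 0.2]
grip_width: 0.227
```

```bash
python3 -m creep '[[0,0,0,0,0,0,10],[0,0,0,0,0,0,10]]'
```

```text
time: 2.2
position: [0.6114, -0.1852, 0.419]
tool_rot: [1.209, 1.211, -1.211]
ft_force: [-4.8, 0.2, 2.4]
grip_width: 0.173
```

```bash
python3 -m creep '[[0,-4.3,-2.1,0.1,0,0,10],[0,-4.3,-2.1,0.1,0,0,10],[0,-4.3,-2.1,0.1,0,0,10],[0,-4.3,-2.1,0.1,0,0,10],[0,-4.3,-2.1,0.1,0,0,10]]'
```

```text
time: 2.7
position: [0.593, -0.1712, 0.419]
tool_rot: [1.57, 0.925, -1.57]
ft_force: [-1.2, -1.5, 1.2]
grip_width: 0.177
```

```bash
python3 -m creep '[[0,-4.3,-2.1,0.1,0,0,10],[0,-4.3,-2.1,0.1,0,0,10],[0,-4.3,-2.1,0.1,0,0,10],[0,-4.3,-2.1,0.1,0,0,10],[0,-4.3,-2.1,0.1,0,0,10]]'; python3 -m creep '[[0,-4.3,-2.1,0.1,0,0,10],[0,-4.3,-2.1,0.1,0,0,10],[0,-4.3,-2.1,0.1,0,0,10],[0,-4.3,-2.1,0.1,0,0,10],[0,-4.3,-2.1,0.1,0,0,10]]'
```

```text
time: 3.2
position: [0.5833, -0.1495, 0.419]
tool_rot: [1.9, 0.552, -1.9]
ft_force: [-3.2, -0.9, 2.2]
grip_width: 0.175
time: 3.7
position: [0.5853, -0.1257, 0.419]
tool_rot: [2.187, 0.072, -2.188]
ft_force: [-2.0, -0.8, 1.3]
grip_width: 0.175
```

```bash
python3 -m creep '[[0,-4.3,-2.1,0.1,0,0,10],[0,-4.3,-2.1,0.1,0,0,10],[0,-4.3,-2.1,0.1,0,0,10],[0,-4.3,-2.1,0.1,0,0,10]]'; python3 - <<'E'
from h import *
s=monitor.get_state();print(s["position"],s["joint_positions"].round(2)); p=s["position"]-[.631,-.143,0]; print(np.hypot(*p[:2]),4.3-np.arctan2(p[1],p[0])%6.283)
for n in ["wrist","scene"]:
    d=get_image(n); cv2.imwrite(f"pics/{n}2.png",d["img"][:,:,::-1])
E
```

```text
time: 4.1
position: [0.5951, -0.1093, 0.419]
tool_rot: [-2.041, 0.345, 2.041]
ft_force: [-2.1, -1.5, 1.1]
grip_width: 0.174
[ 0.59513473 -0.10930728  0.41901417] [-0.01  0.22  0.17  1.56 -0.04  1.37 -1.74]
0.049208913988393936 1.912581980411305
```

View pics/wrist2.png

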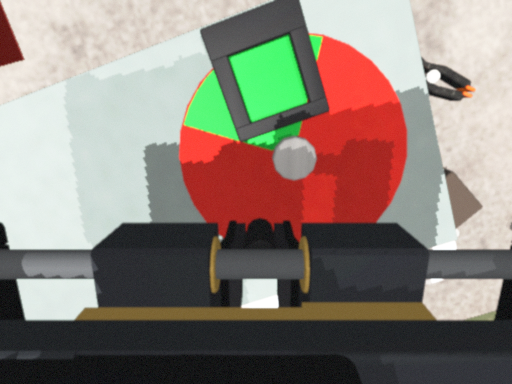

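View pics/scene2.png

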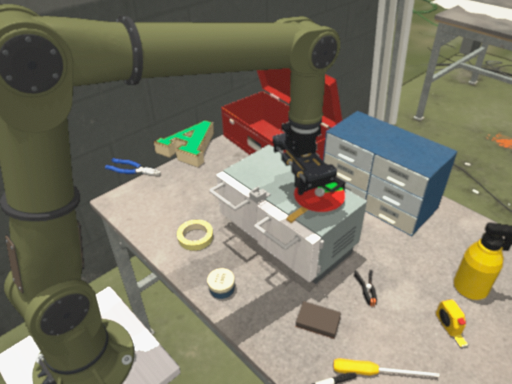

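```bash
python3 -m creep '[[0,-4.3,-2.1,0.1,0,0,10],[0,-4.3,-2.1,0.1,0,0,10],[0,0,0,0,0,0,10],[0,0,0,0,0,0,10]]'; python3 - <<'E'
from h import *
s=monitor.get_state(); p=s["position"]-[.631,-.143,0]; print(np.hypot(*p[:2]),4.3-np.arctan2(p[1],p[0])%6.283)
d=get_image("wrist"); cv2.imwrite(f"pics/wrist3.png",d["img"][:,:,::-1])
E
```

```text
time: 4.6
position: [0.6025, -0.1026, 0.419]
tool_rot: [-1.927, 0.518, 1.924]
ft_force: [0.6, -0.2, 0.8]
grip_width: 0.176
0.049387563206989206 2.1152323898861614
```

View pics/wrist3.png

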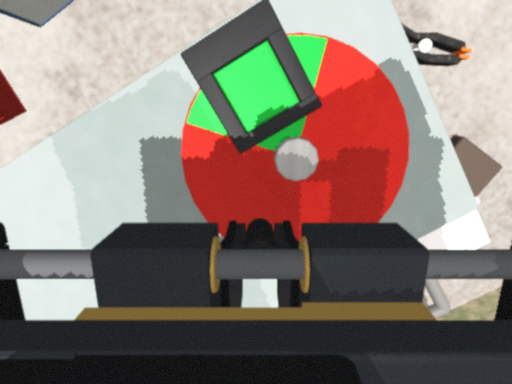

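```bash
python3 -m creep '[[0,0,0,0,0,0,40],[0,0,0,0,0,0,40],[0,0,0,0,0,0,40],[-25,0,0,0,0,0,40],[-35,0,0,0,0,0,40]]'; python3 -m creep '[[0,0,0,-0.15,0,0,40],[0,0,0,-0.15,0,0,40],[0,0,0,-0.15,0,0,40],[0,0,0,-0.15,0,0,40],[0,0,0,-0.15,0,0,40]]';python3 -m creep '[[0,0,0,-0.15,0,0,40],[0,0,0,-0.15,0,0,40],[0,0,0,-0.15,0,0,40],[0,0,0,-0.15,0,0,40],[0,0,0,-0.15,0,0,40]]';python3 -m creep '[[0,0,0,-0.15,0,0,40],[0,0,0,-0.15,0,0,40],[0,0,0,-0.15,0,0,40],[0,0,0,-0.15,0,0,40],[0,0,0,0,0,0,40]]'; python3 - <<'E'
from h import *
s=monitor.get_state(); print(R.from_rotvec(s["tool_rot"]).as_matrix().round(3))
E
```

```text
time: 5.15
position: [0.602, -0.1023, 0.4769]
tool_rot: [-1.919, 0.521, 1.929]
ft_force: [1.5, -0.3, 0.8]
grip_width: 0.443
time: 5.65
position: [0.6023, -0.1024, 0.4786]
tool_rot: [2.101, 0.24, -2.101]
ft_force: [-0.7, -0.9, 0.9]
grip_width: 0.461
time: 6.15
position: [0.6023, -0.1024, 0.4786]
tool_rot: [1.631, 0.868, -1.631]
ft_force: [0.8, 0.5, -0.5]
grip_width: 0.463
time: 6.65
position: [0.6023, -0.1025, 0.4786]
tool_rot: [1.209, 1.21, -1.208]
ft_force: [-0.4, -0.8, -0.1]
grip_width: 0.461
[[-0.     1.     0.001]
 [ 0.     0.001 -1.   ]
 [-1.    -0.    -0.   ]]
```

```bash
python3 -m creep '[[0,-36,8.5,0,0,0,40],[0,-36,8.5,0,0,0,40],[0,-36,8.5,0,0,0,40],[0,-35,8.5,0,0,0,40],[30,0,0,0,0,0,40]]'; python3 - <<'E'
from h import *
for n in ["wrist","side","scene"]:
    d=get_image(n); cv2.imwrite(f"pics/{n}4.png",d["img"][:,:,::-1])
E
```

```text
time: 7.15
position: [0.4569, -0.1388, 0.453]
tool_rot: [1.217, 1.197, -1.21]
ft_force: [1.5, 0.5, -0.9]
grip_width: 0.46
```

View pics/wrist4.png

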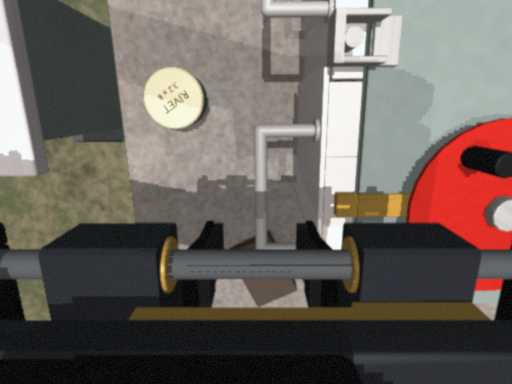

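View pics/side4.png

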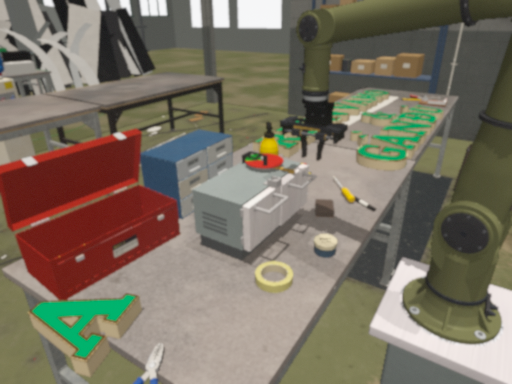

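View pics/scene4.png

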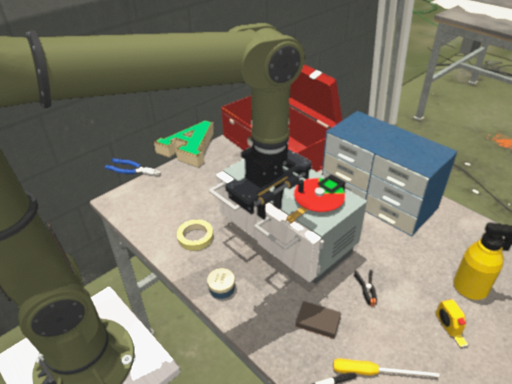

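```bash
python3 -m creep '[[40,2,0,0,0,0,40],[40,0,0,0,0,0,40],[25,0,0,0,0,0,40],[0,0,0,0,0,0,24],[0,0,0,0,0,0,24]]' 10
```

```text
time: 7.8
position: [0.4624, -0.1363, 0.3449]
tool_rot: [1.21, 1.208, -1.209]
ft_force: [0.5, 0.1, 0.8]
grip_width: 0.355
```

```bash
python3 -m creep '[[0,-9.1,7.8,-0.1,0,0,24],[0,-9.1,7.8,-0.1,0,0,24],[0,-9.1,7.8,-0.1,0,0,24]]'; python3 -m creep '[[0,-9.1,7.8,-0.1,0,0,24],[0,-9.1,7.8,-0.1,0,0,24]]'
```

```text
time: 8.1
position: [0.4379, -0.1625, 0.3468]
tool_rot: [0.983, 1.333, -0.979]
ft_force: [1.6, 1.0, -0.7]
grip_width: 0.28
time: 8.3
position: [0.426, -0.1836, 0.3469]
tool_rot: [0.831, 1.401, -0.828]
ft_force: [0.6, 1.5, 0.2]
grip_width: 0.276
```

```bash
python3 - <<'E'
from h import *
for n in ["wrist","scene"]:
    d=get_image(n); cv2.imwrite(f"pics/{n}5.png",d["img"][:,:,::-1])
E
```

```text
(no output)
```

View pics/wrist5.png

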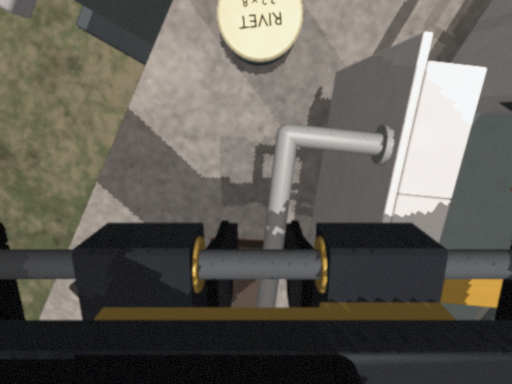

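View pics/scene5.png

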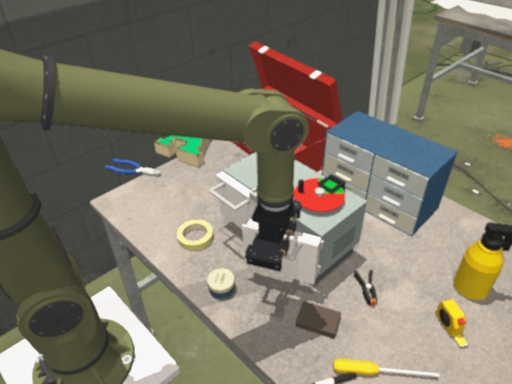

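```bash
python3 -m creep '[[0,-9.1,7.8,-0.1,0,0,24],[0,-9.1,7.8,-0.1,0,0,24],[0,-9.1,7.8,-0.1,0,0,24],[0,-9.1,7.8,-0.1,0,0,24]]'; python3 -m creep '[[0,-9.1,7.8,-0.1,0,0,24],[0,-9.1,7.8,-0.1,0,0,24],[0,-9.1,7.8,-0.1,0,0,24],[0,-9.1,7.8,-0.1,0,0,24]]'; python3 -m creep '[[0,-9.1,7.8,-0.1,0,0,24],[0,-9.1,7.8,-0.1,0,0,24],[0,-9.1,7.8,-0.1,0,0,24],[0,0,0,0,0,0,24]]'; python3 - <<'E'
from h import *
for n in ["wrist","scene"]:
    d=get_image(n); cv2.imwrite(f"pics/{n}6.png",d["img"][:,:,::-1])
print(monitor.get_state()["joint_positions"].round(2))
E
```

```text
time: 8.8
position: [0.416, -0.2296, 0.3458]
tool_rot: [0.524, 1.503, -0.523]
ft_force: [0.4, 0.7, 0.2]
grip_width: 0.277
time: 9.2
position: [0.4251, -0.2765, 0.3456]
tool_rot: [0.211, 1.558, -0.211]
ft_force: [0.7, 0.6, 1.4]
grip_width: 0.276
time: 9.6
position: [0.4437, -0.308, 0.3453]
tool_rot: [-0.023, 1.568, 0.02]
ft_force: [-0.1, -0.4, -0.5]
grip_width: 0.274
[ 0.37  0.12  0.2   1.82 -0.03  1.21  2.18]
```

View pics/wrist6.png

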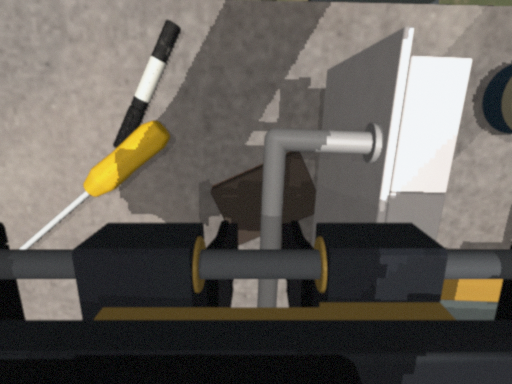

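View pics/scene6.png

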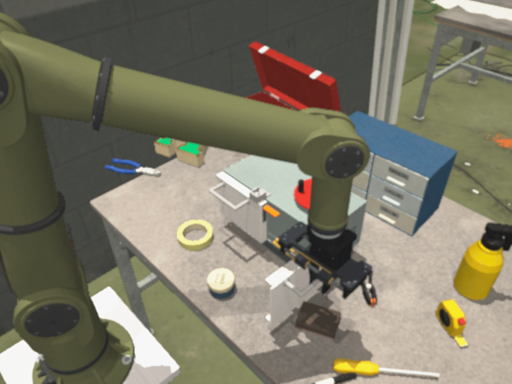

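```bash
python3 -m creep '[[0,-9.1,7.8,-0.1,0,0,24],[0,-5,4,-0.05,0,0,24],[0,0,0,0,0,0,40],[0,0,0,0,0,0,40],[0,0,0,0,0,0,40]]';  python3 - <<'E'
from h import *
s=monitor.get_state(); print(s["position"],s["ft_force"],s["grip_width"])
d=get_image("wrist"); cv2.imwrite(f"pics/wrist7.png",d["img"][:,:,::-1])
E
```

```text
time: 10.2
position: [0.4546, -0.3204, 0.344]
tool_rot: [-0.14, 1.566, 0.14]
ft_force: [0.7, 0.2, 0.4]
grip_width: 0.43
[ 0.45458071 -0.32037138  0.34398978] [0.65477917 0.24368256 0.4186574 ] 0.4297051894899478
```

View pics/wrist7.png

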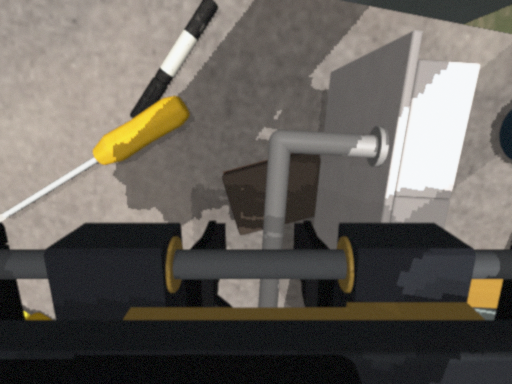

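```bash
python3 -m creep '[[-20,0,0,0,0,0,40],[-40,0,0,0,0,0,40],[-45,0,0,0,0,0,40],[-45,0,0,0.1,0,0,20],[0,0,0,0.08,0,0,0]]';  python3 - <<'E'
from h import *
s=monitor.get_state(); print(s["position"],R.from_rotvec(s["tool_rot"]).as_matrix().round(3))
for n in ["scene","side","wrist"]:
  d=get_image(n); cv2.imwrite(f"pics/{n}8.png",d["img"][:,:,::-1])
E
```

```text
time: 10.75
position: [0.455, -0.3213, 0.5014]
tool_rot: [-0.0, 1.56, -0.009]
ft_force: [0.2, -0.8, -0.9]
grip_width: 0.351
[ 0.45499732 -0.32125098  0.5014029 ] [[ 0.011  0.006  1.   ]
 [-0.006  1.    -0.006]
 [-1.    -0.006  0.011]]
```

View pics/scene8.png

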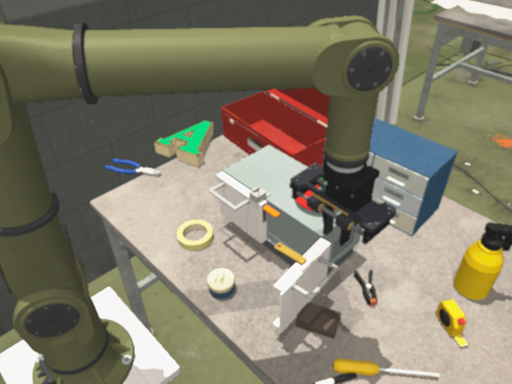

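View pics/side8.png

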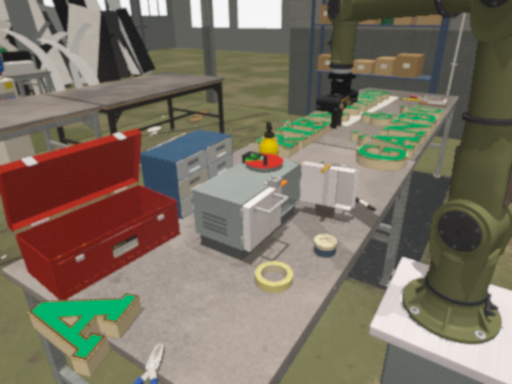

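View pics/wrist8.png

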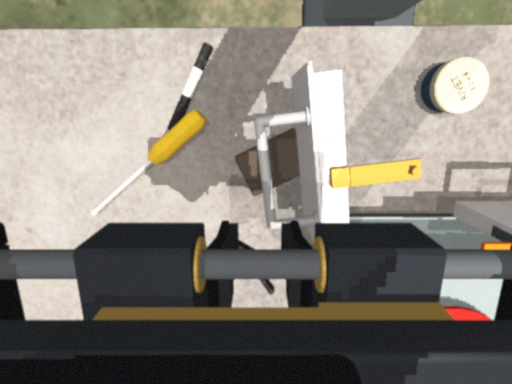

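```bash
python3 - <<'E'
from h import *
for n,box in [("scene",(200,222,255,290)),("side",(170,195,275,295))]:
    d=get_image(n); r0,r1,c0,c1=box; im=d["img"][r0:r1,c0:c1]
    hsv=cv2.cvtColor(im,cv2.COLOR_RGB2HSV); m=((hsv[...,0]>6)&(hsv[...,0]<19)&(hsv[...,1]>170)&(hsv[...,2]>120)).astype(np.uint8)
    c=max(cv2.findContours(m,0,1)[0],key=cv2.contourArea); pts=c[:,0]+[c0,r0]
    print(n,cv2.contourArea(c),pts.min(0),pts.max(0)); q=ray(d,pts+0.,.186); print(q[:,:2].min(0),q[:,:2].max(0))
    print("pred",proj(d,[[.525,-.079,.186],[.517,-.102,.186],[.533,-.102,.186],[.533,-.056,.186],[.517,-.056,.186]]).round(1).tolist())
    cv2.imwrite(f"pics/{n}8z.png",cv2.resize(im[:,:,::-1],None,fx=12,fy=12,interpolation=cv2.INTER_CUBIC))
E
```

```text
scene 14.0 [263 206] [278 216]
[ 0.51169035 -0.101399  ] [ 0.53095333 -0.05510964]
pred [[272.0, 210.5], [276.2, 216.4], [280.7, 213.4], [268.0, 204.8], [263.5, 207.6]]
side 7.0 [282 181] [285 184]
[ 0.51294035 -0.09428416] [ 0.52558657 -0.06961362]
pred [[281.3, 182.4], [287.1, 180.4], [282.7, 179.3], [275.4, 184.4], [279.9, 185.6]]
```

View pics/scene8z.png

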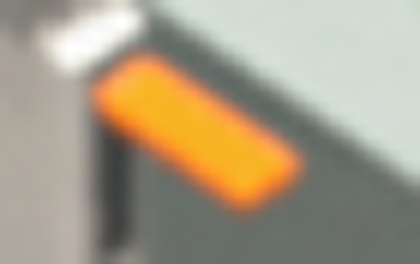

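```bash
python3 -m creep '[[0,48,13,0,0,0,0],[0,48,13,0,0,0,0],[0,35,13,0,0,0,0],[0,25,13,0,0,0,0]]'; python3 - <<'E'
from h import *
d=get_image("wrist"); cv2.imwrite(f"pics/wrist9.png",d["img"][:,:,::-1])
E
```

```text
time: 11.4
position: [0.5072, -0.1615, 0.4925]
tool_rot: [-0.002, 1.573, 0.004]
ft_force: [-0.0, -0.3, 0.3]
grip_width: 0.005
```

View pics/wrist9.png

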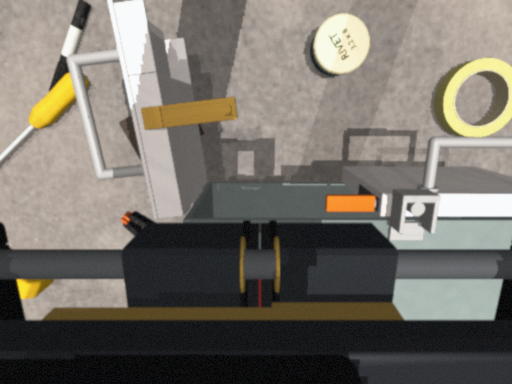

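```bash
python3 - <<'E'
from h import *
d=get_image("wrist")
print(ray(d,[[327,196],[376,196],[376,211],[327,211]],.186).round(4))
print("roof edge",ray(d,[[300,219],[190,219]],.2).round(4))
print("keep",ray(d,[[392,190],[438,190]],.221).round(4))
E
```

```text
[[ 0.5188 -0.0912  0.186 ]
 [ 0.5185 -0.0451  0.186 ]
 [ 0.5333 -0.0436  0.186 ]
 [ 0.5336 -0.0902  0.186 ]]
roof edge [[ 0.5369 -0.1176  0.2   ]
 [ 0.5377 -0.2175  0.2   ]]
keep [[ 0.5036 -0.0462  0.221 ]
 [ 0.5033 -0.0084  0.221 ]]
```

```bash
python3 -m creep '[[0,40,8,0,0,0,0],[0,47,8,0,0,0,0],[40,0,0,0,0,0,0],[45,0,0,0,0,0,0],[0,0,0,0,0,0,0]]'; python3 - <<'E'
from h import *
for n in ["scene","wrist","side"]:
  d=get_image(n); cv2.imwrite(f"pics/{n}10.png",d["img"][:,:,::-1] if n=="wrist" else cv2.resize(d["img"][130:260,180:380,::-1],None,fx=4,fy=4,interpolation=cv2.INTER_CUBIC))
s=monitor.get_state(); print(s["position"],R.from_rotvec(s["tool_rot"]).as_matrix().round(3))
E
```

```text
time: 12.0
position: [0.5204, -0.0782, 0.4015]
tool_rot: [0.001, 1.585, 0.0]
ft_force: [-0.1, -0.3, 1.1]
grip_width: 0.005
[ 0.52329051 -0.07874702  0.41024767] [[ 0.001  0.002  1.   ]
 [-0.     1.    -0.002]
 [-1.    -0.     0.001]]
```

View pics/wrist10.png

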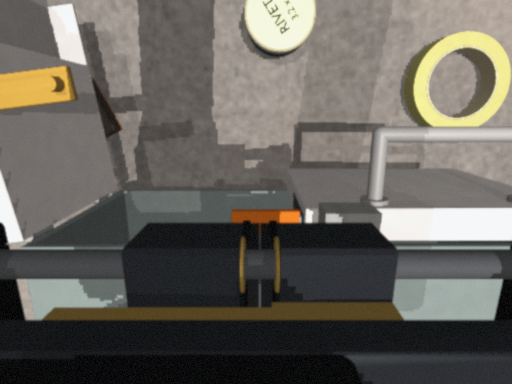

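View pics/scene10.png

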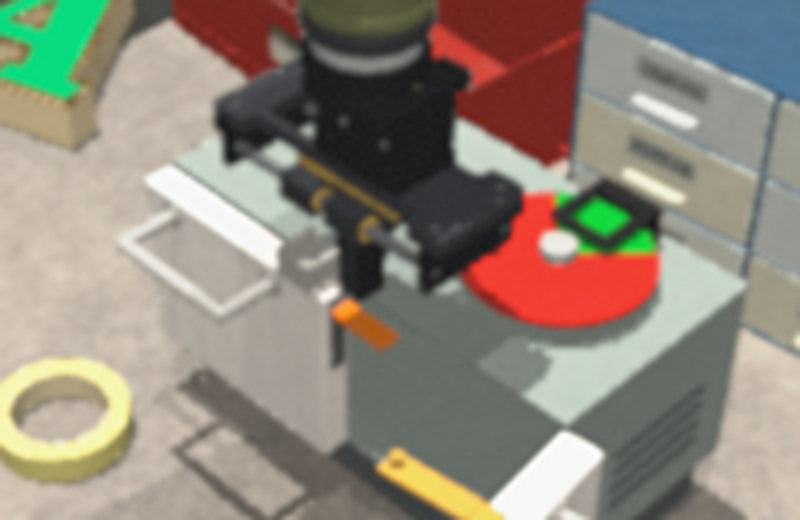

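View pics/side10.png

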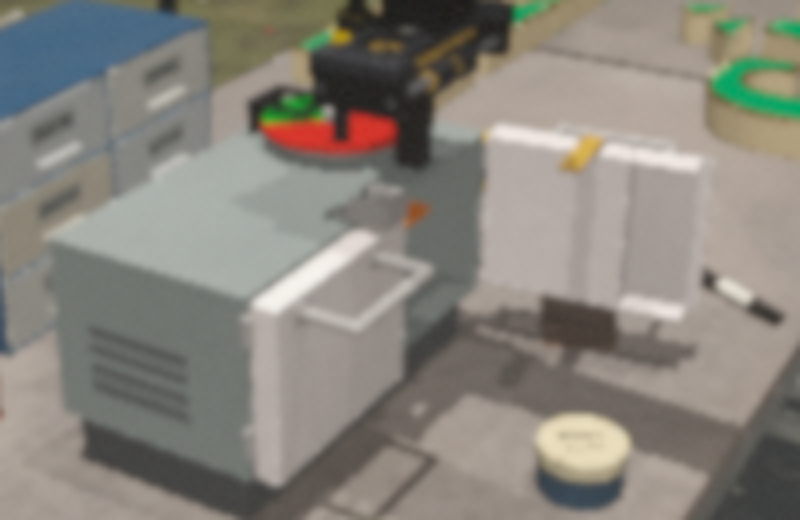

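```bash
python3 -m creep '[[20,4,0,0,0,0,0],[15,0,0,0,0,0,0],[8,0,0,0,0,0,0]]'; python3 -m creep '[[7,0,0,0,0,0,0],[5,0,0,0,0,0,0]]'
```

```text
time: 12.45
position: [0.5231, -0.0743, 0.3663]
tool_rot: [0.001, 1.57, -0.001]
ft_force: [-2.8, -0.6, 4.1]
grip_width: 0.004
time: 12.65
position: [0.5231, -0.0742, 0.3543]
tool_rot: [0.001, 1.57, -0.001]
ft_force: [-2.3, -0.6, 5.1]
grip_width: 0.003
```

```bash
python3 -m creep '[[5,0,0,0,0,0,0],[4,0,0,0,0,0,0],[0,0,0,0,0,0,0]]'; python3 -m creep '[[2,0,0,0,0,0,0],[0,0,0,0,0,0,0]]'
```

```text
time: 12.95
position: [0.5231, -0.074, 0.3443]
tool_rot: [0.001, 1.57, -0.001]
ft_force: [-0.2, -0.4, -0.4]
grip_width: 0.002
time: 13.15
position: [0.5231, -0.0739, 0.3436]
tool_rot: [0.0, 1.57, -0.001]
ft_force: [-1.0, -0.9, 6.3]
grip_width: 0.009
```

```bash
python3 -m creep '[[0,0,0,0,0,0,0],[-25,0,0,0,0,0,0],[-40,0,0,0,0,0,0],[-45,0,0,0,0,0,30]]'; python3 -m creep '[[0,0,0,0.15,0,0,40],[0,0,0,0.15,0,0,40],[0,0,0,0.15,0,0,40],[0,0,0,0.15,0,0,40],[0,0,0,0.15,0,0,40]]'; python3 -m creep '[[0,0,0,0.15,0,0,40],[0,0,0,0.15,0,0,40],[0,0,0,0.15,0,0,40],[0,0,0,0.15,0,0,40],[0,0,0,0.15,0,0,40]]'; python3 -m creep '[[0,0,0,0.07,0,0,40]]';python3 - <<'E'
from h import *
for n in ["scene","wrist"]:
  d=get_image(n); cv2.imwrite(f"pics/{n}11.png",d["img"][:,:,::-1] if n=="wrist" else cv2.resize(d["img"][130:280,180:380,::-1],None,fx=4,fy=4,interpolation=cv2.INTER_CUBIC))
s=monitor.get_state(); print(s["position"],R.from_rotvec(s["tool_rot"]).as_matrix().round(3))
E
```

```text
time: 13.55
position: [0.5227, -0.0735, 0.4523]
tool_rot: [0.001, 1.574, 0.0]
ft_force: [0.8, -0.2, 0.5]
grip_width: 0.04
time: 14.05
position: [0.5231, -0.0735, 0.4522]
tool_rot: [0.592, 1.489, -0.591]
ft_force: [-0.8, -0.3, 0.5]
grip_width: 0.428
time: 14.55
position: [0.5231, -0.0735, 0.4522]
tool_rot: [1.162, 1.239, -1.162]
ft_force: [0.5, 0.3, 0.5]
grip_width: 0.461
time: 14.65
position: [0.5231, -0.0735, 0.4522]
tool_rot: [1.212, 1.208, -1.212]
ft_force: [-0.0, -0.4, 0.2]
grip_width: 0.459
[ 0.52309069 -0.07350347  0.45225019] [[-0.  1.  0.]
 [ 0.  0. -1.]
 [-1. -0. -0.]]
```

View pics/wrist11.png

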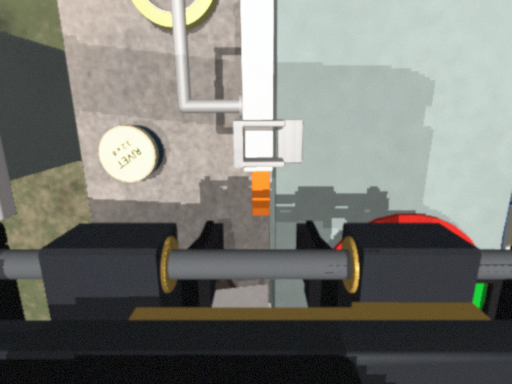

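View pics/scene11.png

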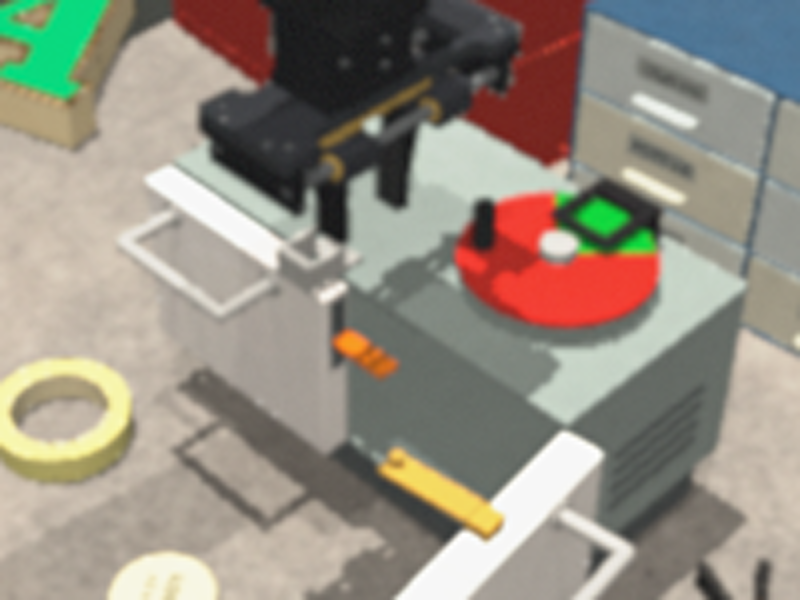

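```bash
python3 -m creep '[[0,-14.5,-30,0,0,0,40],[0,-14.5,-30,0,0,0,40],[0,-14.5,-30,0,0,0,40],[0,-14.5,-30,0,0,0,40],[0,0,0,0,0,0,40]]';python3 - <<'E'
from h import *
d=get_image("wrist"); cv2.imwrite(f"pics/wrist12.png",d["img"][:,:,::-1])
print(proj(d,[[.4665,.046,.187],[.4665,.096,.187]]), monitor.get_state()["position"])
print(ray(d,[[259,120],[259,200]],.187))
E
```

```text
time: 15.25
position: [0.4634, 0.051, 0.4528]
tool_rot: [1.203, 1.215, -1.201]
ft_force: [0.3, -0.1, 0.4]
grip_width: 0.462
[[262.66810891 205.48781336]
 [263.46753951 143.50847332]] [0.46427085 0.04841934 0.45284487]
[[0.46289115 0.11364778 0.187     ]
 [0.46348069 0.05060877 0.187     ]]
```

View pics/wrist12.png

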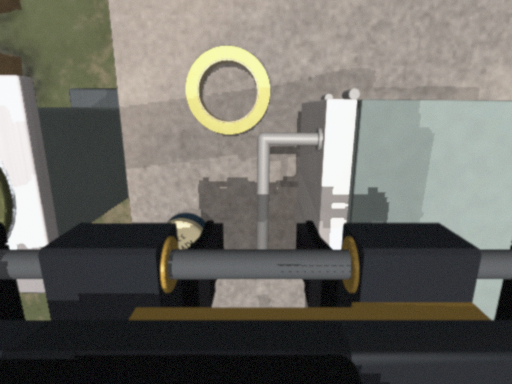

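```bash
python3 -m creep '[[40,1,0,0,0,0,40],[40,0,0,0,0,0,40],[26,0,0,0,0,0,40],[0,0,0,0,0,0,24],[0,0,0,0,0,0,24]]'; python3 -m creep '[[0,-7.6,-7.3,0.1,0,0,24],[0,-7.6,-7.3,0.1,0,0,24],[0,-7.6,-7.3,0.1,0,0,24],[0,-7.6,-7.3,0.1,0,0,24]]'; python3 - <<'E'
from h import *
d=get_image("wrist"); cv2.imwrite(f"pics/wrist13.png",d["img"][:,:,::-1])
E
```

```text
time: 15.8
position: [0.4665, 0.0454, 0.3472]
tool_rot: [1.209, 1.209, -1.21]
ft_force: [0.1, -0.4, 0.3]
grip_width: 0.357
time: 16.2
position: [0.4415, 0.0791, 0.3495]
tool_rot: [1.504, 0.987, -1.496]
ft_force: [0.4, -1.1, 0.4]
grip_width: 0.28
```

View pics/wrist13.png

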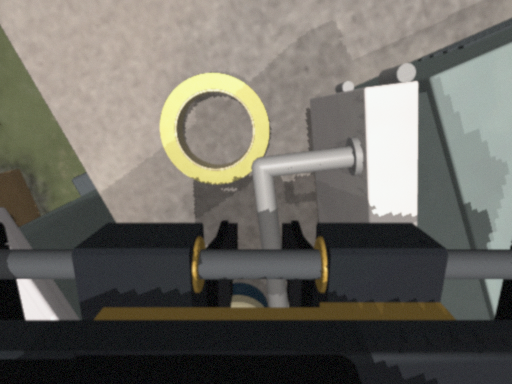

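```bash
python3 -m creep '[[0,-7.6,-7.3,0.1,0,0,24],[0,-7.6,-7.3,0.1,0,0,24],[0,-7.6,-7.3,0.1,0,0,24],[0,-7.6,-7.3,0.1,0,0,24]]';python3 -m creep '[[0,-7.6,-7.3,0.1,0,0,24],[0,-7.6,-7.3,0.1,0,0,24],[0,-7.6,-7.3,0.1,0,0,24],[0,-7.6,-7.3,0.1,0,0,24]]';python3 -m creep '[[0,-7.6,-7.3,0.1,0,0,24],[0,-7.6,-7.3,0.1,0,0,24],[0,-7.6,-7.3,0.1,0,0,24],[0,-7.6,-7.3,0.1,0,0,24]]'; python3 -m creep '[[0,-7.6,-7.3,0.1,0,0,24],[0,0,0,0,0,0,24]]';python3 - <<'E'
from h import *
for n in ["wrist","scene","side"]:
  d=get_image(n); cv2.imwrite(f"pics/{n}14.png",d["img"][:,:,::-1])
print(monitor.get_state()["joint_positions"].round(2))
E
```

```text
time: 16.65
position: [0.4309, 0.1196, 0.3489]
tool_rot: [1.774, 0.714, -1.767]
ft_force: [0.5, -2.4, -0.9]
grip_width: 0.276
time: 17.05
position: [0.4369, 0.1612, 0.3488]
tool_rot: [2.023, 0.376, -2.017]
ft_force: [0.4, -1.9, 0.3]
grip_width: 0.279
time: 17.45
position: [0.4587, 0.197, 0.3487]
tool_rot: [-2.208, 0.035, 2.203]
ft_force: [-1.6, -2.0, 0.5]
grip_width: 0.273
time: 17.65
position: [0.4665, 0.2051, 0.3485]
tool_rot: [-2.158, 0.135, 2.152]
ft_force: [-0.7, -0.0, -0.6]
grip_width: 0.276
[-0.17  0.07 -0.31  1.86  0.02  1.21 -2.18]
```

View pics/wrist14.png

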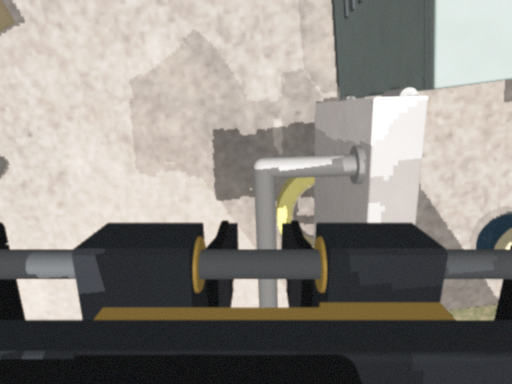

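View pics/side14.png

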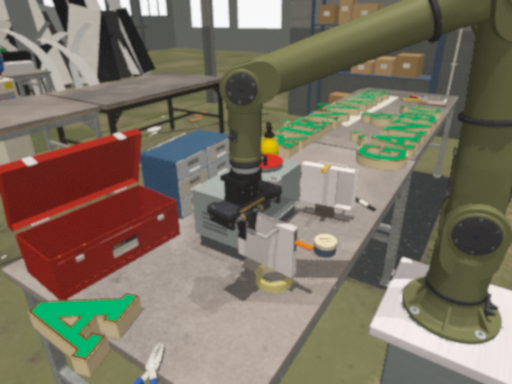

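```bash
python3 -m creep '[[0,0,0,0,0,0,40],[0,0,0,0,0,0,40],[0,0,0,0,0,0,40],[-20,0,0,0,0,0,40],[-40,0,0,0,0,0,40]]'; python3 -m creep '[[-45,0,0,0,0,0,40],[-45,0,0,0,0,0,40],[0,0,0,0,0,0,40],[0,0,0,0,0,0,40]]';python3 - <<'E'
from h import *
for n in ["wrist","scene","side"]:
  d=get_image(n); cv2.imwrite(f"pics/{n}15.png",d["img"][:,:,::-1] if n!="scene" else cv2.resize(d["img"][130:340,180:380,::-1],None,fx=2.8,fy=2.8))
E
```

```text
time: 18.3
position: [0.4641, 0.2039, 0.4043]
tool_rot: [-2.149, 0.142, 2.163]
ft_force: [1.2, 0.6, 0.8]
grip_width: 0.452
time: 18.7
position: [0.4651, 0.2046, 0.4979]
tool_rot: [-2.157, 0.138, 2.152]
ft_force: [-0.4, -0.1, -0.6]
grip_width: 0.46
```

View pics/wrist15.png

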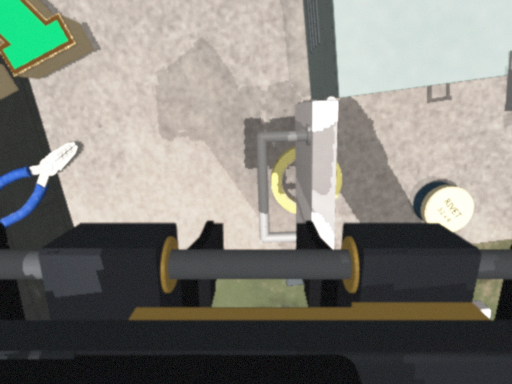

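View pics/side15.png

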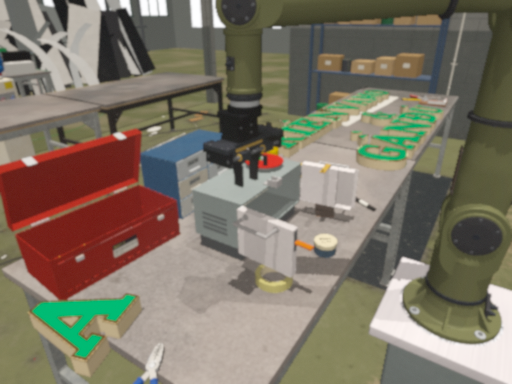

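View pics/scene15.png

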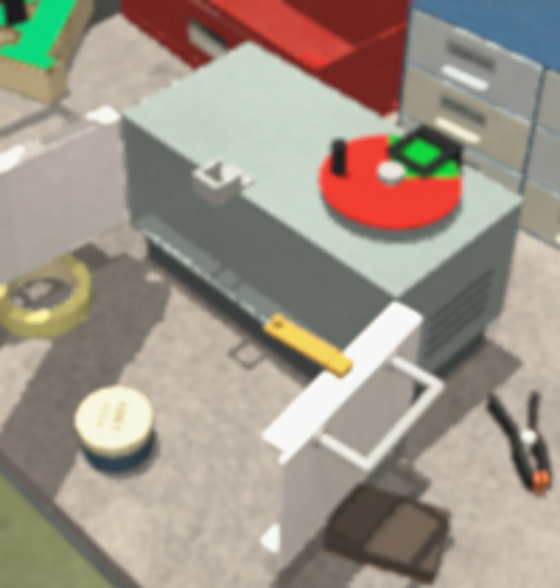

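```bash
python3 - <<'E'
from h import *
d=get_image("wrist"); p=ray(d,[[264,140],[265,232]],.187)
v=p[1]-p[0]; print(p, "passive", np.arctan2(v[1],v[0]), "closed -pi/2; angle", (-np.pi/2-np.arctan2(v[1],v[0]))%(2*np.pi))
d=get_image("scene"); p=ray(d,[[180+438/2.8,130+385/2.8],[180+368/2.8,130+465/2.8]],.182)
v=p[1]-p[0]; print(p,"active",(np.arctan2(v[1],v[0])-np.pi/2)%(2*np.pi))
E
```

```text
[[0.5055255  0.19551552 0.187     ]
 [0.41718137 0.20568083 0.187     ]] passive 3.0270315119930116 closed -pi/2; angle 1.685357468391678
[[ 0.49817784 -0.31014509  0.182     ]
 [ 0.39961602 -0.32285271  0.182     ]] active 1.6990193626941679
```

Both doors measure about 1.69 rad, past square. The wheel shows green, and the gripper is clear of everything.

```bash
python3 -m creep '[[0,0,0,0,0,0,40],[0,0,0,0,0,0,40]]'; python3 -c "
from bench import ctrl; print(ctrl.close_job())"
```

```text
time: 19.15
position: [0.4651, 0.2045, 0.4962]
tool_rot: [-2.154, 0.14, 2.156]
ft_force: [0.1, 0.1, 1.0]
grip_width: 0.459
the job is handed in; nothing more can be done
None
```

I did the four steps in order and handed the job in at about 19 s; it reports no verdict. I pinched the wheel's peg and turned it to green, pulled the right-hand door open, pressed the orange tab down, then pulled the left-hand door open.

**Last checks:**
- **Wheel:** the green sector fills the window. From the gripper position at release, the wheel stands at about 2.1 rad.
- **Doors:** measured from the handle bars, the right-hand door stands at about 1.70 rad and the left-hand door at about 1.69 rad.
- **Bolt:** it went down about 24 mm, judged from how far down the fingertips went, and the picture afterwards shows the tab still down.
- **Bystanders and robot:** the tin, tape, clamp and sanding block look undisturbed; I checked this by eye only. The gripper was clear of everything, with the force near zero.

**A disagreement:** the wrist and scene cameras differed by about 11 mm on the tab's left-right position. I aimed between the two, and the press worked.

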